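Start the kiln from its controller and remote

ROBOT

A 6-joint arm with a two-finger parallel gripper is mounted at the origin on the work surface. World frame = base frame: x ahead of the robot, y to its left, z up, the work surface at z = 0. Lengths are in m, angles in rad, forces in N, time in s.
With the tool pointing down it reaches from about 0.35 to 0.85 m from the base axis. Payload 8.1 kg.
Tool frame: the origin (TCP) lies at the very end of the fingers, on their centre line; the grasp point (between the pads) lies 19 mm behind it; x points along the fingers, y is the direction in which the jaws open and shut, and the axes are right-handed (so a half turn about x gives the same grasp; the last joint's range is limited). The gripper opens to 93 mm and grips with 3 to 60 N. Pads are 15 mm wide; open, the fingers measure 128 mm over their backs; the gripper's body (75 mm by 188 mm) begins 65 mm behind the grasp point.
Start: joints at [-1.35, 0.13, 1.488, -0, 1.523, -0.085], TCP at [0.181, -0.572, 0.219] pointing down, gripper open.
Joint ranges: [-2.96, 2.96], [-0.89, 2.26], [0.02, 2.5], [-1.34, 4.48], [0, 2.73], [-2.66, 2.66]. Speed limits (rad/s): [2.39, 2.39, 2.79, 3.14, 3.14, 3.14].

INTERFACE

Orientations are given as a rotation vector (axis times angle).
In Python, from plant import * gives the robot as it stands. The module is installed in compiled form; this text tells all that it offers.
- The arm moves only by the tool apply_moves, never from a script. Its argument "series" is a list of rows, each an object with "jaw": the gripper's target within -1 to 1 (shut at 1, half-way at 0, fully open at -1); "linear": the shift along the tool's x, y, z normalised to -1 to 1, where 1 is 0.6 m, a list of three; "roll": the turn about the tool's x normalised to -1 to 1, where 1 is 30 degrees. A call has 1 to 20 rows; each row is the pose to reach, as a shift and turn from the pose measured when the call began, along the tool's axes at that moment; what a row does not reach only later rows make up. A row lasts 1/8 s, in which the tool goes at most 62.5 mm and 10.7 degrees, less where a joint would pass 70% of its speed; a pose out of reach is approached as far as the arm can. A call with a number of a shift or a turn outside -1 to 1 is refused whole. A call with a gripper value outside its range is refused whole. The fingers move at their own pace and stop on an object; "force" is the grip in N (left out, the last holds). Time passes only in rows, so rows that repeat a pose let the fingers close. It gives the time, the measured TCP pose, the force and the opening at its end, in the units of the state.
- read_state(): the state, without advancing time (a new reading comes with each control period).
- read_camera(name): name is "scene" or "top" or "wrist"; returns a dict with "pixels" (420x560x3 uint8, blue, green, red), "intrinsics" (3x3 intrinsics, pixels), "D" ([k1, k2, p1, p2, k3] as OpenCV has them; the pictures are not rectified), "rvec" (rotation vector, rad) and "tvec" (3), from world to camera coordinates, as OpenCV has them; the wrist camera has in their place "tool_from_camera" (4x4, takes a point from camera to tool coordinates, whose origin is the TCP and whose axes are the tool frame's). Camera axes: x right, y down, z forward; pixel columns grow to the right and rows downward; lengths in m; the calibration is good to about 2 mm. A picture is of the moment at which its call begins: read the wrist's pose just before it. There is no depth.
- close_job(): hands the job in, once; it reports no verdict.
The state is a dict: "t": time; "q": joint angles; "dq": joint speeds; "joint_torque": joint torques, N m; "tool_pos": TCP position; "orientation": TCP orientation; "force": force on the tool from outside, world axes, zero at the start; "wrist_torque": the same for the moment, N m; "opening": finger opening in m.
Only numpy, scipy, OpenCV 4.12 (cv2) and the standard library are available. Lean on these libraries where they do the work, as an engineer would, in place of code of your own. Each camera call takes 0.05 s, during which the arm holds its last target. There are 200 camera calls.

TASK

Start the kiln, pushing with the closed fingertips: first push the white-dotted end of the controller's red rocker fully down to switch it on, then push the blue key all the way down so that it stays down, and last press the green button of the yellow remote all the way down and let it come up again. Leave the white and yellow keys and the remote's red button unpressed, do not pick up anything or push the remote about, and leave the cups, glaze containers and brush alone.

Things in the scene. Friction and masses are not known exactly. Their poses are not given: they have to be found in the camera images.
- console: Kiln controller fixed to the table: a grey box with a dark top, 170 (x) by 240 (y) by 60 mm high, flat on the table. Origin at the centre of its underside, z up; its own -x side faces roughly to the robot. It does not move. Its top carries the red rocker in the far left part (towards its own +x and +y), a green display in the far right part, and a row of three square keys (blue, white, yellow, in any order, 60 mm apart) along the near side.
- rocker (a joint): Angle of the red rocker switch on the console, rad: about 0 to 0.08 = off, 0.4 = fully on. The rocker is 56 mm long (along the console's x) and 28 mm wide, dished like a shallow V, and pivots about its middle (74 mm above the table). While off its far end stands up, and that raised end carries a white dot; pushing the dotted end down until that half lies level, its surface 80 mm above the table, turns it on. It needs about 3 to 4 N there and stays where it is left.
- rocker_on_end (a point): Point on the top surface of the rocker's dotted half, at the white dot, 19 mm from the pivot: the place to push down. About 87 mm above the table when off, 80 mm when on.
- key_blue (a joint): Travel of the blue key, m: 0 = up, 0.007 = fully down. A latching key: it needs about 3 N and stays down where it is left.
- key_blue_top (a point): Centre of the top of the blue key, 26 by 26 mm, in a black frame on the console. 76 mm above the table when up, 69 mm when fully down.
- key_white (a joint): Travel of the white key, like the blue one. To be left up.
- key_white_top (a point): Centre of the top of the white key, same size and height as the blue one.
- key_yellow (a joint): Travel of the yellow key, like the blue one. To be left up.
- key_yellow_top (a point): Centre of the top of the yellow key, same size and height as the blue one.
- remote: Loose yellow wireless remote lying flat on the table, 130 (x) by 64 (y) by 26 mm, 0.3 to 0.5 kg. It is not gripped; pushed straight down on a button it stays put. Origin at the centre of its underside; z up. It carries a green button 32 mm from its centre on its own +x axis and a red one 32 mm the other way.
- start (a joint): Travel of the remote's green button, m: 0 = up, 0.006 = fully down. Sprung: fully down takes 5 N, and it comes back up by itself.
- start_top (a point): Centre of the top of the green button, a disc of 26 mm diameter, 48 mm above the table when up, in a black collar whose top is 38 mm above the table.
- stop (a joint): Travel of the remote's red stop button, like the green one. To be left alone.
- stop_top (a point): Centre of the top of the red button, same size and height as the green one.
- glaze_bottle: Loose cream bottle, 48 mm diameter, 120 mm high, standing beyond the console. Origin at the centre of its underside. To be left alone.
- glaze_jar: Loose amber jar with a black lid, 60 mm diameter, 70 mm high, standing beyond the console. Origin at the centre of its underside. To be left alone.
- brush: Loose brush lying flat on the near side of the remote, handle along its own -x. To be left alone.
- cup_a: Loose unfired clay cup, 72 mm diameter, 70 mm high, standing near the remote. Origin at the centre of its underside. To be left alone.
- cup_b: Loose pale unfired clay cup, 72 mm diameter, 70 mm high, standing near the remote. Origin at the centre of its underside. To be left alone.
- cup_c: Loose unfired clay cup, 72 mm diameter, 70 mm high, standing near the remote. Origin at the centre of its underside. To be left alone.
Mind the look-alikes: they are no part of the job. What is shaped like the remote but purple is not meant.

How it is judged:
On the way, in this order (a step that is already met when the one before it is completed fails the run):
1. the rocker is switched on (value of joint rocker above 0.34 rad), for 0.1 s.
2. the blue key is pushed down (value of joint key_blue above 0.0058 m), for 0.1 s.
3. the green button is pressed down (value of joint start above 0.0048 m), for 0.1 s.
At the end, for the whole second after the job is handed in: Rocker over 0.34 of 0.4 rad, blue key over 5.8 of 7 mm down, green button back up (under 1.5 mm) after a press over 4.8 of 6 mm; other keys and red button under 3 mm; remote flat, at rest; remote and all bystanders within 30 mm of their places (value of joint rocker above 0.34 rad and value of joint key_blue above 0.0058 m and value of joint start below 0.0015 m and value of joint each of key_white, key_yellow, stop below 0.003 m and height (world z) of remote below 0.01 m and distance of each of remote, cup_a, cup_b, cup_c, glaze_bottle, glaze_jar, brush from where it was at the start of the episode below 0.03 m and angle between remote's own z axis and vertical below 0.1 rad and linear speed of remote below 0.02 m/s); the robot touches nothing.
It fails at once if the blue key was pushed before the rocker was on (value of joint key_blue above 0.0035 m and value of joint rocker below 0.3 rad).
It fails at once if the green button was pressed before the rocker was on and the blue key down (value of joint start above 0.003 m and (value of joint key_blue below 0.005 m or value of joint rocker below 0.3 rad)).
It fails at once if a wrong key or the red button was pressed (not (value of joint key_white below 0.003 m) or not (value of joint key_yellow below 0.003 m) or not (value of joint stop below 0.003 m)).
It fails at once if the remote was lifted, tipped or pushed about (height (world z) of remote above 0.012 m or distance of remote from where it was at the start of the episode above 0.03 m or angle between remote's own z axis and vertical above 0.25 rad).
It fails at once if a cup, container or brush was moved (distance of any of cup_a, cup_b, cup_c, glaze_bottle, glaze_jar, brush from where it was at the start of the episode above 0.03 m).
It also fails if it takes over 43 s, if anything falls off the work surface, if the arm or the gripper's body presses on something with over 40 N, if the wrist force passes 120 N, or if a joint passes its speed limit or range.

## Working session

There is one attempt and no reset: what is moved stays moved. The work goes in short steps, Python scripts to look and compute and a tool call to move; the robot and the scene stay as the last step left them, time stands still between calls to the robot, and variables do not carry over. Pictures are saved under pics/ and viewed, about 8 in all and at most 12, crops included, and the job is handed in when it is done.

Besides the shell and the picture viewer there is one more tool, called after "Call:" as a command line: name --argument value ..., lists and objects as JSON in quotes. apply_moves: Moves the arm, as the interface text tells. Its arguments: {"type":"object","properties":{"series":{"type":"array"},"force":{"type":"number"}},"required":["series"]}

```bash
mkdir -p pics
cat > h.py <<'E'
from plant import *
import numpy as np, cv2
from scipy.spatial.transform import Rotation as R
def cam(name):
    s=read_state(); c=read_camera(name)
    K=np.array(c["intrinsics"],float);D=np.array(c["D"],float)
    if name=="wrist":
        T=np.eye(4);T[:3,:3]=R.from_rotvec(s["orientation"]).as_matrix();T[:3,3]=s["tool_pos"]
        M=T@np.array(c["tool_from_camera"])
        Rc,o=M[:3,:3],M[:3,3]
    else:
        r=cv2.Rodrigues(np.array(c["rvec"],float))[0];Rc=r.T;o=-r.T@np.array(c["tvec"],float).ravel()
    return c["pixels"],K,D,Rc,o
def onplane(px,cm,z):
    _,K,D,Rc,o=cm
    u=cv2.undistortPoints(np.array(px,float).reshape(-1,1,2),K,D).reshape(-1,2)
    d=np.c_[u,np.ones(len(u))]@Rc.T
    return o+d*((z-o[2])/d[:,2])[:,None]
def blobs(img,lo,hi,amin=60):
    h=cv2.cvtColor(img,cv2.COLOR_BGR2HSV)
    n,l,st,ce=cv2.connectedComponentsWithStats(cv2.inRange(h,lo,hi))
    return [(ce[i].round(1).tolist(),st[i].tolist()) for i in range(1,n) if st[i][4]>=amin]
E
python3 - <<'E'
from h import *
s=read_state();print(s)
for n in("scene","top"):
    c=cam(n);cv2.imwrite(f"pics/{n}0.png",c[0]);print(n,c[4])
E
```

```text
{'t': 0.0, 'q': array([-1.35042276e+00,  1.31163984e-01,  1.48926908e+00,  1.09307368e-05,
        1.52299440e+00, -8.53850248e-02]), 'dq': array([-0.00017156, -0.00086857,  0.00100351,  0.00028009,  0.00192158,
       -0.00049144]), 'joint_torque': array([ 1.70281506e-03, -5.59839749e+01, -4.91755843e+01,  7.70665496e-02,
        3.60483024e-02, -1.83519123e-04]), 'tool_pos': array([ 0.18051972, -0.57160666,  0.21759136]), 'orientation': array([ 2.05734306,  0.31892242, -2.05757799]), 'force': array([-0.11643511, -0.08777182,  0.6950784 ]), 'wrist_torque': array([-0.01315369, -0.03494507,  0.01709621]), 'opening': 0.0930404344215827}
scene [1.08084225 0.47622835 0.82120963]
top [0.42199906 0.06021795 1.17240944]
```

View pics/top0.png

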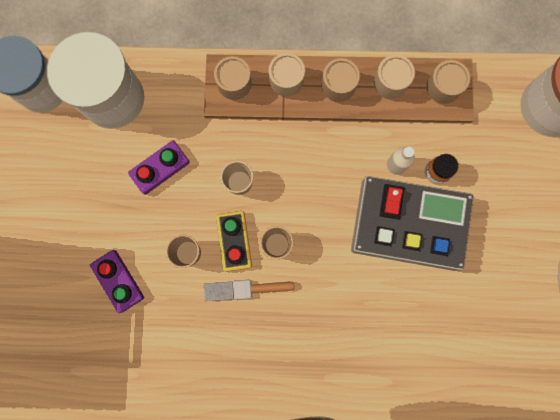

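View pics/scene0.png

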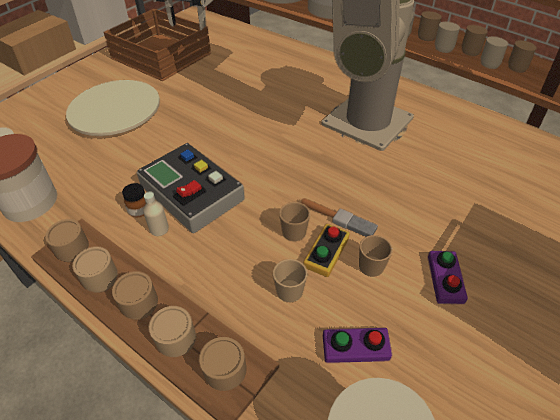

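Top view: the console holds the rocker (393,201; white dot ~396,193) and the white (385,236), yellow (413,241) and blue (441,246) keys. The yellow-rimmed remote (234,241) has green at (231,226) and red at (235,255). Candidates for "green button": yellow remote (231,226), purple remotes (169,157) and (122,294), and the display (442,208). I choose (231,226). The three cups stand around the remote at (237,179), (277,243) and (184,251).

Run:
```python
from h import *
for n in("top","scene"):
    c=cam(n);im=c[0]
    print(n)
    for nm,lo,hi,z in [("blue",(105,120,80),(125,255,255),.076),("yellow",(24,140,120),(34,255,255),.076),("green",(55,100,50),(85,255,255),.048),("red",(0,190,100),(5,255,255),.048),("red2",(174,190,100),(180,255,255),.048),("white",(0,0,185),(180,50,255),.076)]:
        for ce,st in blobs(im,lo,hi,25 if nm!="white" else 12):
            print(nm,ce,st[2:],onplane(ce,c,z)[0].round(4), onplane(ce,c,.087)[0].round(4) if nm in("white","red") else "")
    if n=="top":
        a=cv2.resize(im[165:275,345:480],None,fx=4,fy=4,interpolation=2);b=cv2.resize(im[165:275,200:300],None,fx=2.5,fy=2.5,interpolation=2)
        b=cv2.copyMakeBorder(b,0,a.shape[0]-b.shape[0],0,0,0);cv2.imwrite("pics/crop.png",np.hstack([a,b]))
```

```text
top
blue [441.0, 245.2] [15, 14, 176] [ 0.5106 -0.2654  0.076 ] 
yellow [226.5, 242.4] [33, 58, 228] [0.5061 0.1882 0.076 ] 
yellow [413.3, 240.2] [14, 14, 160] [ 0.5198 -0.2074  0.076 ] 
green [167.0, 155.6] [13, 12, 121] [0.6993 0.3317 0.048 ] 
green [230.3, 225.2] [13, 13, 122] [0.5461 0.1845 0.048 ] 
green [119.5, 293.5] [12, 12, 124] [0.3926 0.4185 0.048 ] 
red [143.7, 172.3] [12, 12, 101] [0.6602 0.3817 0.048 ] [0.6519 0.3705 0.087 ]
red [393.0, 201.3] [18, 28, 320] [ 0.6068 -0.1708  0.048 ] [ 0.6004 -0.1628  0.087 ]
red [234.3, 253.7] [12, 11, 95] [0.484  0.1735 0.048 ] [0.4819 0.1696 0.087 ]
red [104.3, 268.5] [12, 12, 108] [0.4454 0.4551 0.048 ] [0.4446 0.4414 0.087 ]
white [85.5, 68.7] [76, 74, 4464] [0.8869 0.5173 0.076 ] [0.8822 0.5128 0.087 ]
white [408.1, 151.6] [11, 10, 89] [ 0.7118 -0.1981  0.076 ] [ 0.7089 -0.1955  0.087 ]
white [394.9, 192.4] [5, 4, 15] [ 0.6216 -0.1692  0.076 ] [ 0.6196 -0.1669  0.087 ]
white [442.2, 207.9] [46, 34, 244] [ 0.5902 -0.2693  0.076 ] [ 0.5886 -0.266   0.087 ]
white [384.7, 235.2] [13, 13, 138] [ 0.5291 -0.1472  0.076 ] [ 0.528  -0.1451
[... 242 characters left out ...]
3, 25, 31] [0.5707 0.2319 0.076 ] 
green [322.1, 251.1] [12, 12, 111] [0.5517 0.1898 0.048 ] 
green [447.4, 256.9] [12, 11, 101] [0.3996 0.4229 0.048 ] 
green [341.9, 338.4] [13, 14, 152] [0.7045 0.3362 0.048 ] 
red [189.2, 188.6] [25, 16, 210] [ 0.5861 -0.186   0.048 ] [ 0.6111 -0.1526  0.087 ]
red [333.1, 231.4] [11, 10, 85] [0.489  0.1788 0.048 ] [0.5189 0.1938 0.087 ]
red [453.5, 279.8] [12, 10, 71] [0.4492 0.4581 0.048 ] [0.4811 0.459  0.087 ]
red [375.0, 337.2] [13, 14, 131] [0.6649 0.3863 0.048 ] [0.6859 0.3909 0.087 ]
white [215.0, 175.5] [11, 8, 39] [ 0.5322 -0.1433  0.076 ] [ 0.5403 -0.1341  0.087 ]
white [148.3, 195.0] [9, 5, 32] [ 0.6788 -0.2263  0.076 ] [ 0.6848 -0.2159  0.087 ]
```

View pics/crop.png

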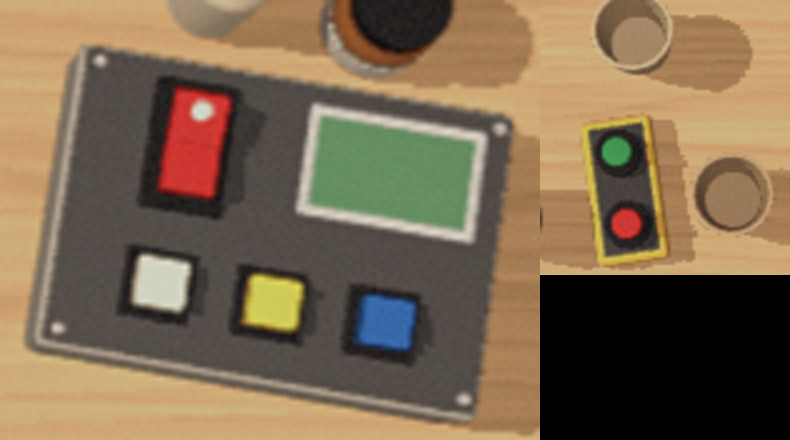

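```bash
cat >> h.py <<'E'
def shift(p):
    s=read_state();m=R.from_rotvec(s["orientation"]).as_matrix()
    return (m.T@(np.array(p)-s["tool_pos"])/.6).round(4)
E
python3 - <<'E'
from h import *
s=read_state();print(R.from_rotvec(s["orientation"]).as_matrix().round(3));print(shift([.50,-.215,.24]),shift([.50,-.215,.24])*.6)
print(np.array(read_camera("wrist")["tool_from_camera"]).round(3))
E
```

```text
[[-0.     0.301 -0.954]
 [ 0.001 -0.954 -0.301]
 [-1.    -0.001 -0.   ]]
[-0.0362 -0.4069 -0.6867] [-0.02172 -0.24414 -0.41202]
[[-0.001 -0.254  0.967 -0.166]
 [ 1.    -0.001  0.001  0.001]
 [ 0.     0.967  0.254 -0.07 ]
 [ 0.     0.     0.     1.   ]]
```

Call:
apply_moves --series '[{"jaw": 1, "linear": [-0.036, -0.407, -0.687], "roll": 0.88}, {"jaw": 1, "linear": [-0.036, -0.407, -0.687], "roll": 0.88}, {"jaw": 1, "linear": [-0.036, -0.407, -0.687], "roll": 0.88}, {"jaw": 1, "linear": [-0.036, -0.407, -0.687], "roll": 0.88}, {"jaw": 1, "linear": [-0.036, -0.407, -0.687], "roll": 0.88}, {"jaw": 1, "linear": [-0.036, -0.407, -0.687], "roll": 0.88}, {"jaw": 1, "linear": [-0.036, -0.407, -0.687], "roll": 0.88}, {"jaw": 1, "linear": [-0.036, -0.407, -0.687], "roll": 0.88}, {"jaw": 1, "linear": [-0.036, -0.407, -0.687], "roll": 0.88}, {"jaw": 1, "linear": [-0.036, -0.407, -0.687], "roll": 0.88}, {"jaw": 1, "linear": [-0.036, -0.407, -0.687], "roll": 0.88}, {"jaw": 1, "linear": [-0.036, -0.407, -0.687], "roll": 0.88}]' --force 20

```text
t: 1.75
tool_pos: [0.4995, -0.216, 0.24]
orientation: [-2.139, 0.167, 2.14]
force: [-0.8, 1.5, 0.7]
opening: 0.0006
```

```bash
cat > w.py <<'E'
from h import *
import sys
s=read_state();print(s["t"],s["tool_pos"].round(4),s["opening"],s["force"].round(2));print(R.from_rotvec(s["orientation"]).as_matrix().round(3))
c=cam("wrist");im=c[0];cv2.imwrite(f"pics/{sys.argv[1]}.png",im)
for nm,lo,hi,z in [("blue",(105,120,60),(125,255,255),.076),("yellow",(24,140,100),(34,255,255),.076),("green",(55,100,50),(85,255,255),.048),("red",(0,190,80),(5,255,255),.080),("white",(0,0,185),(180,50,255),.076)]:
    for ce,st in blobs(im,lo,hi,100): print(nm,ce,st,onplane(ce,c,z)[0].round(4),onplane(ce,c,.087)[0].round(4) if nm=="white" else "")
E
python3 w.py w1
```

```text
1.75 [ 0.4995 -0.216   0.24  ] 0.0005556465347500466 [-0.8   1.53  0.68]
[[-0.    -0.156 -0.988]
 [ 0.001 -0.988  0.156]
 [-1.    -0.001  0.   ]]
blue [319.5, 181.5] [308, 170, 24, 24, 571] [ 0.514  -0.2672  0.076 ] 
yellow [266.3, 182.0] [255, 171, 24, 23, 534] [ 0.5228 -0.2082  0.076 ] 
green [316.1, 105.8] [279, 83, 76, 46, 3386] [ 0.5965 -0.2773  0.048 ] 
red [212.9, 110.7] [196, 82, 33, 57, 1450] [ 0.6062 -0.1657  0.08  ] 
white [314.3, 104.5] [274, 78, 86, 56, 1043] [ 0.5959 -0.2718  0.076 ] [ 0.595  -0.2703  0.087 ]
white [213.0, 182.8] [202, 173, 22, 21, 426] [ 0.5313 -0.149   0.076 ] [ 0.5325 -0.1516  0.087 ]
```

View pics/w1.png

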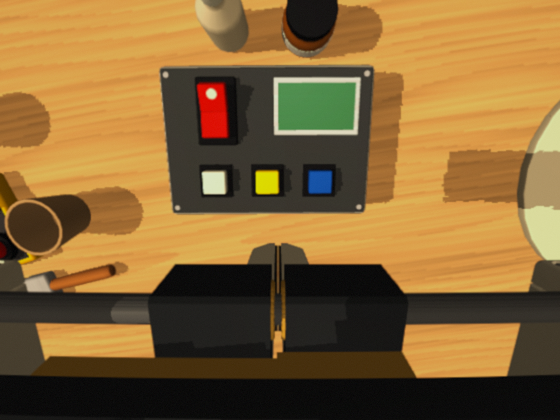

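Wrist view: rocker at (213,111) with its white dot near (211,94), keys white (213,183), yellow (266,182) and blue (320,182), all clear. The three cameras agree within about 5 mm.

Run:
```python
from h import *
c=cam("wrist")
b=blobs(c[0][85:104,200:222],(0,0,150),(180,90,255),8);print(b)
for ce,st in b:
    p=onplane([[ce[0]+200,ce[1]+85]],c,.087)[0];print(p.round(4))
for z in(.12,.079):print(shift([.622,-.1675,z]))
```

```text
[([11.0, 8.3], [7, 4, 9, 10, 71])]
[ 0.6223 -0.1684  0.087 ]
[ 0.2001 -0.1109 -0.1888]
[ 0.2684 -0.1108 -0.1889]
```

Call:
apply_moves --series '[{"jaw": 1, "linear": [0, -0.111, -0.189], "roll": 0}, {"jaw": 1, "linear": [0.1, -0.111, -0.189], "roll": 0}, {"jaw": 1, "linear": [0.2, -0.111, -0.189], "roll": 0}, {"jaw": 1, "linear": [0.23, -0.111, -0.189], "roll": 0}, {"jaw": 1, "linear": [0.245, -0.111, -0.189], "roll": 0}, {"jaw": 1, "linear": [0.255, -0.111, -0.189], "roll": 0}, {"jaw": 1, "linear": [0.262, -0.111, -0.189], "roll": 0}, {"jaw": 1, "linear": [0.267, -0.111, -0.189], "roll": 0}, {"jaw": 1, "linear": [0.269, -0.111, -0.189], "roll": 0}, {"jaw": 1, "linear": [0.269, -0.111, -0.189], "roll": 0}]'

```text
t: 3.1
tool_pos: [0.6237, -0.1681, 0.0803]
orientation: [-2.144, 0.168, 2.136]
force: [3.6, -0.4, 4.9]
opening: 0.0007
```

Call:
apply_moves --series '[{"jaw": 1, "linear": [0.004, 0, 0], "roll": 0}, {"jaw": 1, "linear": [0.006, 0, 0], "roll": 0}, {"jaw": 1, "linear": [0.006, 0, 0], "roll": 0}]'

```text
t: 3.48
tool_pos: [0.6239, -0.1682, 0.0801]
orientation: [-2.145, 0.168, 2.136]
force: [-10.0, 3.6, 22.8]
opening: 0.0006
```

The force jumped to 23 N at z = 80.1 mm, so the rocker is at its stop. I'll lift off and move above the blue key.

Call:
apply_moves --series '[{"jaw": 1, "linear": [-0.03, 0, 0], "roll": 0}, {"jaw": 1, "linear": [-0.1, 0, 0], "roll": 0}, {"jaw": 1, "linear": [-0.18, 0, 0], "roll": 0}, {"jaw": 1, "linear": [-0.18, 0.08, 0.15], "roll": 0}, {"jaw": 1, "linear": [-0.18, 0.15, 0.3], "roll": 0}, {"jaw": 1, "linear": [-0.18, 0.15, 0.3], "roll": 0}, {"jaw": 1, "linear": [-0.18, 0.15, 0.3], "roll": 0}, {"jaw": 1, "linear": [-0.18, 0.15, 0.3], "roll": 0}]'

```text
t: 4.47
tool_pos: [0.4314, -0.2294, 0.188]
orientation: [-2.146, 0.171, 2.134]
force: [1.1, 0.3, 0.4]
opening: 0.0007
```

```bash
python3 w.py w2
python3 - <<'E'
from h import *
for z in(.10,.067):print(shift([.514,-.2665,z]))
E
```

```text
4.475 [ 0.4314 -0.2294  0.188 ] 0.0006749403364711881 [1.07 0.31 0.4 ]
[[ 0.005 -0.157 -0.988]
 [-0.002 -0.988  0.157]
 [-1.     0.001 -0.006]]
blue [303.2, 118.9] [289, 104, 30, 31, 899] [ 0.5136 -0.2674  0.076 ] 
yellow [236.8, 119.4] [223, 105, 29, 30, 834] [ 0.5226 -0.2084  0.076 ] 
green [297.9, 26.3] [251, 0, 95, 54, 5040] [ 0.5975 -0.2766  0.048 ] 
red [167.0, 30.0] [149, 0, 37, 60, 1977] [ 0.6022 -0.1647  0.08  ] 
white [299.0, 44.0] [246, 0, 106, 61, 1039] [ 0.575  -0.2724  0.076 ] [ 0.572  -0.2712  0.087 ]
white [170.4, 119.8] [157, 107, 27, 27, 659] [ 0.532  -0.1491  0.076 ] [ 0.5307 -0.1528  0.087 ]
[ 0.1476  0.0401 -0.1434]
[ 0.2026  0.04   -0.143 ]
```

View pics/w2.png

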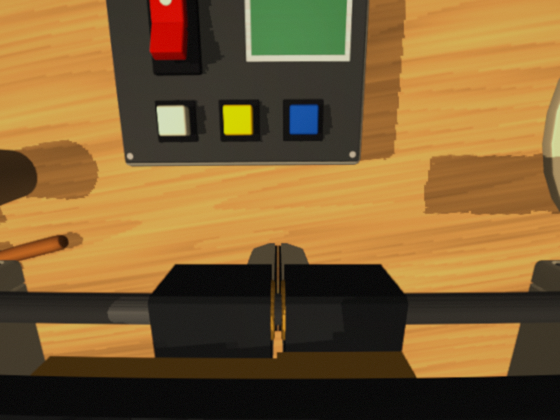

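The near half of the rocker is now raised and its dotted half is level, so it is on. Blue at (303,119) measures (0.514, -0.267), the same as before. Pressing it now.

Call:
apply_moves --series '[{"jaw": 1, "linear": [0.05, 0.04, -0.1], "roll": 0}, {"jaw": 1, "linear": [0.1, 0.04, -0.143], "roll": 0}, {"jaw": 1, "linear": [0.15, 0.04, -0.143], "roll": 0}, {"jaw": 1, "linear": [0.17, 0.04, -0.143], "roll": 0}, {"jaw": 1, "linear": [0.183, 0.04, -0.143], "roll": 0}, {"jaw": 1, "linear": [0.19, 0.04, -0.143], "roll": 0}, {"jaw": 1, "linear": [0.196, 0.04, -0.143], "roll": 0}, {"jaw": 1, "linear": [0.2, 0.04, -0.143], "roll": 0}, {"jaw": 1, "linear": [0.202, 0.04, -0.143], "roll": 0}, {"jaw": 1, "linear": [0.203, 0.04, -0.143], "roll": 0}, {"jaw": 1, "linear": [0.203, 0.04, -0.143], "roll": 0}]'

```text
t: 5.9
tool_pos: [0.5148, -0.2667, 0.069]
orientation: [-2.149, 0.17, 2.132]
force: [-4.7, 4.3, 14.3]
opening: 0.0008
```

z = 69.0 mm at 14 N: the blue key is fully down. I'll lift off and go to the remote.

Call:
apply_moves --series '[{"jaw": 1, "linear": [-0.03, 0, 0], "roll": 0}, {"jaw": 1, "linear": [-0.12, 0, 0], "roll": 0}, {"jaw": 1, "linear": [-0.22, 0, 0], "roll": 0}, {"jaw": 1, "linear": [-0.22, -0.708, 0.188], "roll": 0}, {"jaw": 1, "linear": [-0.22, -0.708, 0.188], "roll": 0}, {"jaw": 1, "linear": [-0.22, -0.708, 0.188], "roll": 0}, {"jaw": 1, "linear": [-0.22, -0.708, 0.188], "roll": 0}, {"jaw": 1, "linear": [-0.22, -0.708, 0.188], "roll": 0}, {"jaw": 1, "linear": [-0.22, -0.708, 0.188], "roll": 0}, {"jaw": 1, "linear": [-0.22, -0.708, 0.188], "roll": 0}, {"jaw": 1, "linear": [-0.22, -0.708, 0.188], "roll": 0}, {"jaw": 1, "linear": [-0.22, -0.708, 0.188], "roll": 0}, {"jaw": 1, "linear": [-0.22, -0.708, 0.188], "roll": 0}]'

```text
t: 7.52
tool_pos: [0.4693, 0.1693, 0.2]
orientation: [-2.148, 0.173, 2.131]
force: [0.1, -0.4, 0.4]
opening: 0.0006
```

```bash
python3 w.py w3
python3 - <<'E'
from h import *
c=cam("wrist")
for ce,st in blobs(c[0],(55,100,50),(85,255,255),200):
    p=onplane(ce,c,.048)[0]
    for z in(.08,.04):print(p.round(4),shift([p[0],p[1],z]))
E
```

```text
7.525 [0.4693 0.1693 0.2   ] 0.000586902168214466 [ 0.12 -0.38  0.43]
[[ 0.008 -0.158 -0.987]
 [-0.003 -0.987  0.158]
 [-1.     0.001 -0.008]]
yellow [247.2, 156.3] [218, 99, 83, 119, 877] [0.5267 0.1881 0.076 ] 
green [72.3, 4.9] [60, 0, 25, 14, 246] [0.6946 0.3315 0.048 ] 
green [250.2, 133.0] [238, 121, 25, 25, 492] [0.5486 0.1837 0.048 ] 
red [36.6, 51.0] [26, 37, 23, 29, 527] [0.6493 0.3574 0.08  ] 
red [270.5, 190.1] [259, 179, 24, 24, 444] [0.4912 0.1712 0.08  ] 
red [41.7, 259.0] [31, 250, 22, 19, 317] [0.4575 0.4218 0.08  ] 
[0.6946 0.3314 0.048 ] [ 0.202  -0.3267 -0.3263]
[0.6946 0.3314 0.048 ] [ 0.2686 -0.3268 -0.3258]
[0.5486 0.1837 0.048 ] [ 0.2007 -0.0449 -0.1251]
[0.5486 0.1837 0.048 ] [ 0.2674 -0.045  -0.1246]
```

View pics/w3.png

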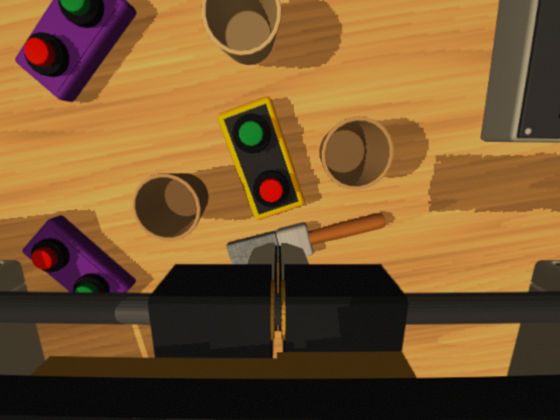

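The yellow remote's green button at (250,133) measures (0.549, 0.184), which matches the top view. The cups are clear of the fingers.

Call:
apply_moves --series '[{"jaw": 1, "linear": [0.0, -0.045, -0.125], "roll": 0}, {"jaw": 1, "linear": [0.08, -0.045, -0.125], "roll": 0}, {"jaw": 1, "linear": [0.16, -0.045, -0.125], "roll": 0}, {"jaw": 1, "linear": [0.22, -0.045, -0.125], "roll": 0}, {"jaw": 1, "linear": [0.24, -0.045, -0.125], "roll": 0}, {"jaw": 1, "linear": [0.25, -0.045, -0.125], "roll": 0}, {"jaw": 1, "linear": [0.257, -0.045, -0.125], "roll": 0}, {"jaw": 1, "linear": [0.262, -0.045, -0.125], "roll": 0}, {"jaw": 1, "linear": [0.266, -0.045, -0.125], "roll": 0}, {"jaw": 1, "linear": [0.267, -0.045, -0.125], "roll": 0}, {"jaw": 1, "linear": [0.267, -0.045, -0.125], "roll": 0}]'

```text
t: 9.0
tool_pos: [0.5502, 0.1837, 0.0422]
orientation: [-2.15, 0.172, 2.128]
force: [-1.4, -2.9, 11.2]
opening: 0.0005
```

Fully down (42.2 mm, 11 N). I'll hold briefly, then release and back off far enough to look.

Call:
apply_moves --series '[{"jaw": 1, "linear": [0.001, 0, 0], "roll": 0}, {"jaw": 1, "linear": [0.001, 0, 0], "roll": 0}, {"jaw": 1, "linear": [-0.02, 0, 0], "roll": 0}, {"jaw": 1, "linear": [-0.1, 0, 0], "roll": 0}, {"jaw": 1, "linear": [-0.2, 0, 0], "roll": 0}, {"jaw": 1, "linear": [-0.28, 0, 0.05], "roll": 0}, {"jaw": 1, "linear": [-0.28, 0.1, 0.25], "roll": 0}, {"jaw": 1, "linear": [-0.28, 0.15, 0.3], "roll": 0}, {"jaw": 1, "linear": [-0.28, 0.15, 0.3], "roll": 0}, {"jaw": 1, "linear": [-0.28, 0.15, 0.3], "roll": 0}, {"jaw": 1, "linear": [-0.28, 0.15, 0.3], "roll": 0}]'

```text
t: 10.38
tool_pos: [0.3572, 0.1241, 0.2093]
orientation: [-2.152, 0.171, 2.125]
force: [0.3, -0.5, 0.3]
opening: 0.0003
```

Run:
```python
from h import *
s=read_state();print(s["t"],s["tool_pos"],s["force"])
c=cam("scene");im=c[0]
a=cv2.resize(im[130:310,120:400],None,fx=2.8,fy=2.8,interpolation=2);cv2.imwrite("pics/end.png",a)
b=cv2.imread("pics/scene0.png")
for n,(lo,hi) in {"green":((55,100,50),(85,255,255)),"red":((0,190,100),(5,255,255)),"blue":((105,120,80),(125,255,255)),"yel":((24,140,120),(34,255,255))}.items():
    print(n,[x[0] for x in blobs(b,lo,hi,25)],[x[0] for x in blobs(im,lo,hi,25)])
```

```text
10.375 [0.35717217 0.12412556 0.2092507 ] [ 0.34093821 -0.50524408  0.25447806]
green [[322.1, 251.1], [447.5, 256.9], [342.0, 338.4]] [[322.1, 251.1], [447.5, 257.0], [342.0, 338.4]]
red [[189.3, 188.6], [333.1, 231.4], [453.6, 279.8], [375.0, 337.2]] [[189.0, 188.6], [333.2, 231.3], [453.6, 279.7], [375.1, 337.3]]
blue [[187.3, 154.6]] [[187.2, 155.8]]
yel [[200.4, 163.9], [334.3, 259.0]] [[200.4, 163.9], [334.5, 258.6]]
```

View pics/end.png

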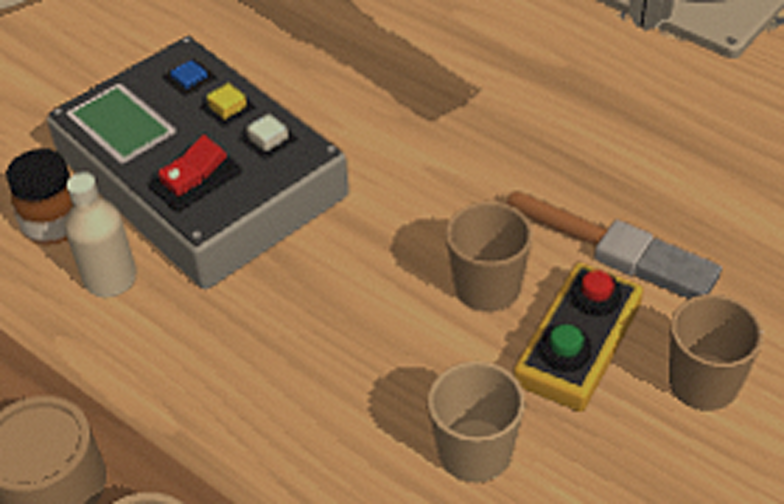

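The crop shows the rocker with its dotted end (175,173) level and its near end raised. Blue (188,74) is sunk, yellow and white are up, and green (568,340) is back up. Nothing has been moved. I'm handing it in.

```bash
python3 -c "
from plant import *
print(close_job())"
```

```text
the job is handed in; nothing more can be done
None
```

I carried out the three pushes in order with closed fingertips and handed the job in, with the robot's clock at about 10.4 s of the 43 s allowed. No verdict is reported, so what follows is from my own checks.

| Step | Fingertip height reached | Force | Final picture |
|---|---|---|---|
| Rocker, dotted end | 80.1 mm (80 when on) | 23 N, at its stop | dotted half level, near end raised |
| Blue key | 69.0 mm (69 fully down) | 14 N | sunk; yellow and white keys still up |
| Green button of the yellow remote | 42.2 mm (42 fully down) | 11 N | back up; red button up |

- **Remote, cups, containers and brush:** the remote's buttons sit within 0.1 pixel of where they were in the first scene picture. The cups, glaze containers and brush look unmoved by eye.
- **Robot:** the arm stood clear at about 0.21 m height, with no contact force beyond the usual offset.
- **Disagreement:** the scene camera placed points 5 to 10 mm away from where the top camera did. For the pushes I used the wrist camera, which agreed with the top camera to within about 4 mm.

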